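Load the tall vial and hold the reader's sample arm at its mark

TASK

Pick the tall vial out of the tray and stand it in the cup at the end of the reader's sample arm while the arm is still locked home, and let go of it. Then pinch the arm's grip so that its lock button is pressed, draw the arm out until its pointer lines up with the white line of the rider clip on the scale, and finish while still gripping it there, because it springs back when let go. Keep the vial upright in the cup, do not move the rider clip, and leave the other containers and things where they stand.

Things in the scene. Friction and masses are not known exactly. Their poses are not given: they have to be found in the camera images.
- reader: White bench reader, fixed; place and yaw vary. Origin on the bench under the mouth of the arm's square outer tube (36 mm, axis 55 mm up), z up; the arm draws out straight along -y. Housing 150 x 170 mm, 110 mm high, from y = +50 to +220 mm. A fixed scale bar (24 mm wide, top 38 mm up, tick each 10 mm) lies beside the arm, centred at x = +59 mm, from y = +50 to -165 mm.
- sample_arm: Sliding part of the sample arm, axes as the reader's. Origin 105 mm up, the middle of its grip; at reader x = 0, y = -30 mm when home. Draws out 0 to 125 mm along reader -y; a return spring (about 2 N home, 3 N out) pulls it home if let go. A latch locks it home (1 mm play) until the lock button is pressed; the pinch of the fingers must carry it along.
- grip_top (a point): Middle of the top of the arm's upright grip, 130 mm up, 25 mm above the origin of sample_arm. The grip is a grey block 22 mm (reader x) by 26 mm (y), standing on a head block 34 x 36 mm in plan whose top is 72 mm up. Pinching it from above across x, fingers level with the origin of sample_arm, presses the button.
- lock_button (a joint): Black pad 20 mm (y) by 28 mm (z) on the grip's +x face, centred level with the origin of sample_arm, standing out 8 mm when free (grip plus button 30 mm along x). Value: how far pressed in along reader -x, 0 to 6 mm (0.006 m); spring 2.4 N at first, 6 N fully in; the latch lets go beyond 3.5 mm. With the arm out it may stay partly in by itself.
- pointer (a point): Tip of the thin dark pointer on the arm's head, reaching over the edge of the scale bar, at (46, 0, -55) mm from the origin of sample_arm; moves with the arm.
- rider_mark (a point): The rider, a dark steel clip (32 x 12 mm) on the scale bar with a thin white line across its top; it stands 45 to 105 mm out from the pointer's home (varies). The point is the arm-side end of the white line, 50 mm up, at reader x = +46 mm; when the arm is set, pointer and this point have the same reader y. Not to be moved.
- cup_floor (a point): Centre of the inner floor of the open round aluminium cup at the outer end of the arm, 35 mm above the bench, at (0, -62, -70) mm from the origin of sample_arm. Cup inner diameter 36 mm, outer 44 mm, rim 30 mm above this floor.
- vial: The tall vial to load: white cylinder 30 mm in diameter, 100 mm high with its blue cap (top 18 mm), foot bevelled 3 mm, 40 to 85 g, standing in the tray. Origin at the centre of its underside, z up. The only container in the tray of that height; its corner of the tray varies.
- tray: Fixed grey open tray 200 x 200 mm, walls 30 mm high, floor 4 mm thick; origin at the centre of its underside. Four containers stand in its corners, about 84 mm apart.
- short_vial: Short vial in the tray, 30 mm in diameter, 50 mm high, same white body and blue cap; leave it. Origin at the centre of its underside.
- jar: Squat jar in the tray, 44 mm in diameter, 45 mm high; leave it. Origin at the centre of its underside.
- square_bottle: Square bottle in the tray, 36 x 36 mm, 54 mm high with its cap; leave it. Origin at the centre of its underside.
- tip_box: Blue pipette tip box 80 x 120 mm, 45 mm high, standing beyond the work; leave it. Origin at the centre of its underside.
- rotor_nut: Brass rotor nut, a disc 90 mm in diameter with a hub, 22 mm high, lying beyond the work; leave it. Origin at the centre of its underside.

How it is judged:
By the outcome, as a careful person would: the job done as asked, in the order asked, and still so for the second after the job is handed in, while the arm keeps its last pose, push and grip.
It also fails if it takes over 48 s, if anything falls off the work surface, if the arm or the gripper's body presses on something with over 40 N, if the wrist force passes 120 N, or if a joint passes its speed limit or range.

ROBOT

A 6-joint arm with a two-finger parallel gripper is mounted at the origin on the work surface. World frame = base frame: x ahead of the robot, y to its left, z up, the work surface at z = 0. Lengths are in m, angles in rad, forces in N, time in s.
With the tool pointing down it reaches from about 0.4 to 0.925 m from the base axis. Payload 12.5 kg.
Tool frame: the origin (TCP) lies midway between the tips of the shut fingers; the grasp point (between the pads) lies 19 mm behind it (r.tcp_to_grasp is the distance from the TCP to the grasp point, in m); x points along the fingers, y is the direction in which the jaws open and shut, and the axes are right-handed (so a half turn about x gives the same grasp; the last joint's range is limited). The gripper opens to 95 mm and grips with 3 to 60 N. Pads are 20 mm wide; open, the fingers measure 119 mm over their backs; the gripper's body (75 mm by 180 mm) begins 59 mm behind the grasp point.
Start: joints at [-0.106, 0.491, 1.559, -0, 1.092, -0.106], TCP at [0.625, 0, 0.181] pointing down, gripper open.
Joint ranges: [-3.1, 3.1], [-0.84, 2.19], [0.05, 2.79], [-1.13, 4.28], [0.06, 2.93], [-2.69, 2.69]. Speed limits (rad/s): [2.22, 2.22, 2.79, 3.14, 3.14, 3.14].

INTERFACE

Orientations are given as a rotation vector (axis times angle).
In Python, from station import r gives the robot as it stands. The module is installed in compiled form; this text tells all that it offers.
- The arm moves only by the tool drive_tool, never from a script. Its argument "commands" is a list of rows, each a list of 6 numbers: the shift along the tool's x, y, z in mm, then the turn, a rotation vector about the tool's x, y, z in degrees. A call has 1 to 20 rows; each row is the pose to reach, as a shift and turn from the pose commanded when the call began, along the tool's axes at that moment; what a row does not reach only later rows make up. A row lasts 1/12 s, in which the tool goes at most 41.7 mm and 7.16 degrees, less where a joint would pass 70% of its speed; a pose out of reach is approached as far as the arm can. A call with a gripper value outside its range is refused whole. "grip" is the closure, from 0 (fully open) to 1 (shut), set as the call begins (left out, the last holds). The fingers move at their own pace and stop on an object; the grip force is fixed at half the most. Time passes only in rows, so rows that repeat a pose let the fingers close. It gives the time, the measured TCP pose, the force and the opening at its end, in the units of the state.
- r.observe(): the state, without advancing time (a new reading comes with each control period).
- r.grab_frame(name): name is "scene" or "side" or "wrist"; returns the picture (384x512x3 uint8, blue, green, red); there is no depth.
- r.get_calibration(name): a dict with "intrinsics" (3x3 intrinsics, pixels), "dist" ([k1, k2, p1, p2, k3] as OpenCV has them; the pictures are not rectified), "rvec" (rotation vector, rad) and "tvec" (3), from world to camera coordinates, as OpenCV has them. Camera axes: x right, y down, z forward; pixel columns grow to the right and rows downward; lengths in m; the calibration is good to about 2 mm. A picture is of the moment at which its call begins: read the wrist's pose just before it. get_calibration takes no time and is no camera call; for the wrist camera it gives the pose at the moment of the call.
- r.sign_off(): hands the job in, once; it reports no verdict.
The state is a dict: "time_s": time; "qpos": joint angles; "qd": joint speeds; "joint_efforts": joint torques, N m; "tcp_pos": TCP position; "ee_rot": TCP orientation; "wrist_force": force on the tool from outside, world axes, zero at the start; "torque": the same for the moment, N m; "width": finger opening in m.
Only numpy, scipy, OpenCV 4.12 (cv2) and the standard library are available. Lean on these libraries where they do the work, as an engineer would, in place of code of your own. Each camera call takes 0.05 s, during which the arm holds its last target.

## Working session

There is one attempt and no reset: what is moved stays moved. The work goes in short steps, Python scripts to look and compute and a tool call to move; the robot and the scene stay as the last step left them, time stands still between calls to the robot, and variables do not carry over. Pictures are saved under pics/ and viewed, and the job is handed in when it is done.

Besides the shell and the picture viewer there is one more tool, called after "Request:" as name(argument=value, ...), one argument or row to a line, values as JSON. drive_tool: Moves the arm, as the interface text tells. Its arguments: {"type":"object","properties":{"commands":{"type":"array"},"grip":{"type":"number"}},"required":["commands"]}

```bash
mkdir -p pics; cat > h.py <<'E'
import numpy as np, cv2
from station import r
def cal(n):
    c=r.get_calibration(n); return np.array(c["intrinsics"],float),np.array(c["dist"],float),cv2.Rodrigues(np.array(c["rvec"],float))[0],np.array(c["tvec"],float).reshape(3)
def ray(c,uv):
    K,d,R,t=c
    p=cv2.undistortPoints(np.array(uv,float).reshape(1,1,2),K,d).reshape(2)
    v=R.T@np.array([p[0],p[1],1]); return -R.T@t, v/np.linalg.norm(v)
def onz(c,uv,z):
    o,v=ray(c,uv); return o+v*(z-o[2])/v[2]
def proj(c,P):
    K,d,R,t=c
    return cv2.projectPoints(np.array(P,float).reshape(-1,1,3),cv2.Rodrigues(R)[0],t,K,d)[0].reshape(-1,2)
def tri(c1,u1,c2,u2):
    o1,v1=ray(c1,u1);o2,v2=ray(c2,u2)
    A=np.stack([v1,-v2],1);s=np.linalg.lstsq(A,o2-o1,rcond=None)[0]
    a=o1+s[0]*v1;b=o2+s[1]*v2
    return (a+b)/2,np.linalg.norm(a-b)
E
python3 - <<'E'
from h import *
o=r.observe()
for k in o: print(k,np.round(o[k],4))
for n in ["scene","side","wrist"]:
    c=cal(n); im=r.grab_frame(n); cv2.imwrite(f"pics/{n}0.png",im)
    print(n,-c[2].T@c[3],c[2][2],c[0][0,0],c[1])
E
```

```text
time_s 0.0
qpos [-0.1056  0.4915  1.5594  0.      1.0917 -0.1056]
qd [ 0.0007  0.0008  0.001  -0.0006  0.001   0.001 ]
joint_efforts [-1.00000e-03 -6.12641e+01 -2.58175e+01  6.93000e-02  4.83000e-02
 -0.00000e+00]
tcp_pos [6.247e-01 1.000e-04 1.807e-01]
ee_rot [ 1.2088  1.2101 -1.21  ]
wrist_force [ 0.5182 -0.1179 -0.2355]
torque [-0.037  -0.022   0.0384]
width 0.0952
scene [ 1.13818459 -0.36986652  0.88965824] [-0.51873436  0.33657818 -0.78589427] 488.7391517392815 [-0.13439649  0.          0.          0.          0.        ]
side [ 0.27131601 -0.76821215  0.74801276] [ 0.34845734  0.70067324 -0.622603  ] 482.12486102215814 [0.00490768 0.         0.         0.         0.        ]
wrist [0.62565382 0.06612748 0.38367353] [ 9.95352801e-05 -2.36247032e-01 -9.71693023e-01] 312.15959117987614 [-0.07938279  0.          0.          0.          0.        ]
```

View pics/scene0.png

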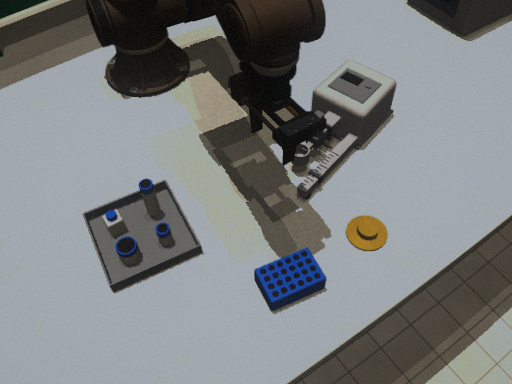

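View pics/side0.png

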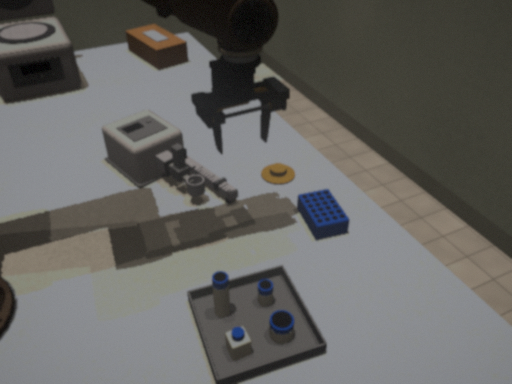

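View pics/wrist0.png

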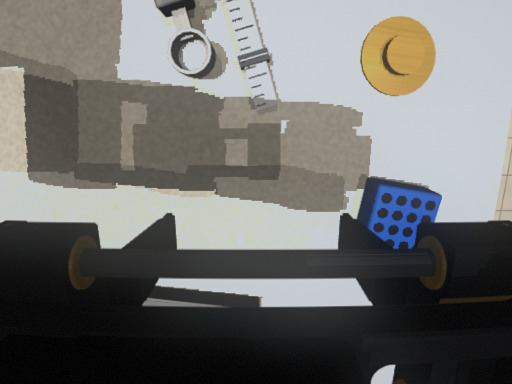

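The scene and side views show the tall vial in the tray, with its cap at about (147,187) in scene and (221,280) in side. The cup, scale and rider are at the top of the wrist view: cup (190,50), rider (255,58).

```bash
python3 - <<'E'
from h import *
S={}
for n,roi in [("scene",(132,172,165,200)),("side",(205,265,237,295))]:
    im=cv2.imread(f"pics/{n}0.png");x0,y0,x1,y1=roi
    h=cv2.cvtColor(im,cv2.COLOR_BGR2HSV)
    m=cv2.inRange(h,(100,120,40),(130,255,255))
    mm=np.zeros_like(m);mm[y0:y1,x0:x1]=m[y0:y1,x0:x1]
    ys,xs=np.nonzero(mm);print(n,xs.min(),xs.max(),ys.min(),ys.max(),len(xs))
    b=cv2.resize(im[y0-20:y1+50,x0-20:x1+20],None,fx=6,fy=6,interpolation=cv2.INTER_NEAREST);S[n]=b
    cv2.imwrite(f"pics/crop_{n}.png",b)
cs,cd=cal("scene"),cal("side")
P,e=tri(cs,(147,185.5),cd,(220.5,278));print(P,e)
# rough other
im=cv2.imread("pics/scene0.png");cv2.imwrite("pics/crop_reader.png",cv2.resize(im[90:210,270:400],None,fx=5,fy=5,interpolation=cv2.INTER_NEAREST))
im=cv2.imread("pics/side0.png");cv2.imwrite("pics/crop_reader2.png",cv2.resize(im[100:220,100:250],None,fx=5,fy=5,interpolation=cv2.INTER_NEAREST))
E
cd pics; python3 -c "
import cv2,numpy as np
a=cv2.imread('crop_scene.png');b=cv2.imread('crop_side.png');h=max(a.shape[0],b.shape[0])
f=lambda i:cv2.copyMakeBorder(i,0,h-i.shape[0],0,0,cv2.BORDER_CONSTANT)
c=np.hstack([f(a),f(b)]);print(a.shape,b.shape);s=min(800/c.shape[1],600/c.shape[0]);print(s);cv2.imwrite('vial_crops.png',cv2.resize(c,None,fx=s,fy=s))"
```

```text
scene 139 152 179 193 79
side 213 227 275 284 63
[ 0.478042   -0.21512945  0.09572809] 1.8095167152292345e-05
(588, 438, 3) (600, 432, 3)
0.9195402298850575
```

View pics/vial_crops.png

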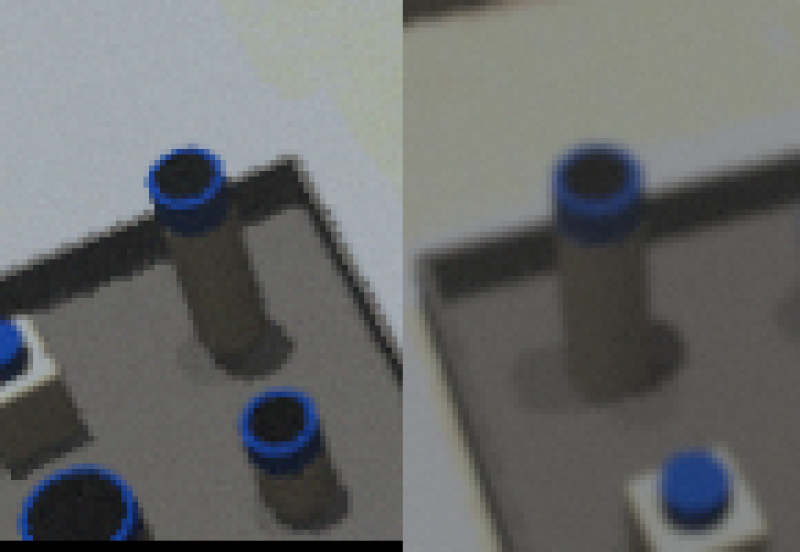

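View pics/crop_reader.png

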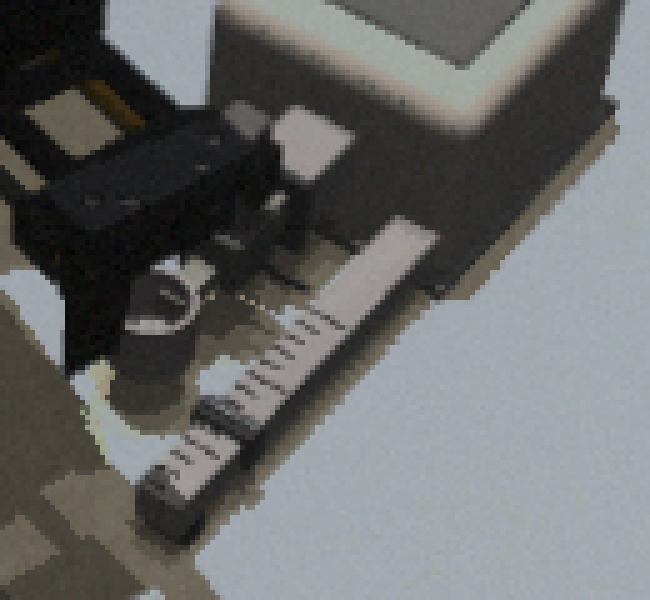

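View pics/crop_reader2.png

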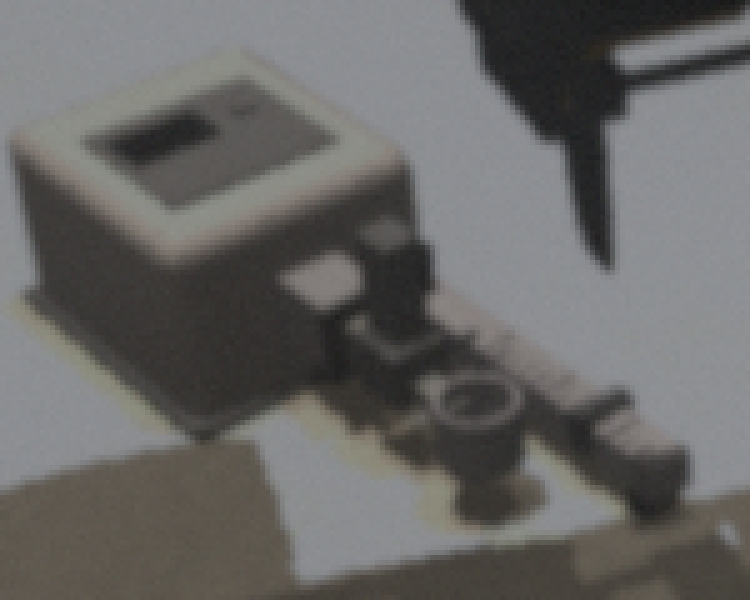

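```bash
python3 - <<'E'
from h import *
cs,cd,cw=cal("scene"),cal("side"),cal("wrist")
print(cv2.Rodrigues(np.array(r.observe()["ee_rot"]))[0].round(3))
print("vial",tri(cs,(145.7,184.4),cd,(220.4,277.1)))
print("cup",tri(cs,(302.2,150),cd,(195.3,180)))
print("cup z65",onz(cs,(302.2,150),.065),onz(cd,(195.3,180),.065),onz(cw,(190,50),.065))
# scale bar edges wrist
for uv in [(227,3),(250,3),(255,110),(276,105),(190,50)]: print(uv,onz(cw,uv,.038))
im=cv2.imread("pics/wrist0.png");cv2.imwrite("pics/wcrop.png",cv2.resize(im[0:120,140:300],None,fx=5,fy=5,interpolation=cv2.INTER_CUBIC))
E
```

```text
[[-0.001  1.    -0.   ]
 [ 0.    -0.    -1.   ]
 [-1.    -0.001 -0.   ]]
vial (array([ 0.47736166, -0.2168742 ,  0.10009852]), np.float64(0.00015505792686668735))
cup (array([0.55994781, 0.13341717, 0.05774103]), np.float64(0.0015423257713178323))
cup z65 [0.56433677 0.12981778 0.065     ] [0.55700512 0.12279207 0.065     ] [0.56108766 0.1281413  0.065     ]
(227, 3) [0.59507406 0.17934499 0.038     ]
(250, 3) [0.61859745 0.17920956 0.038     ]
(255, 110) [0.62360398 0.07134427 0.038     ]
(276, 105) [0.646187   0.07663396 0.038     ]
(190, 50) [0.55561751 0.13339429 0.038     ]
```

View pics/wcrop.png

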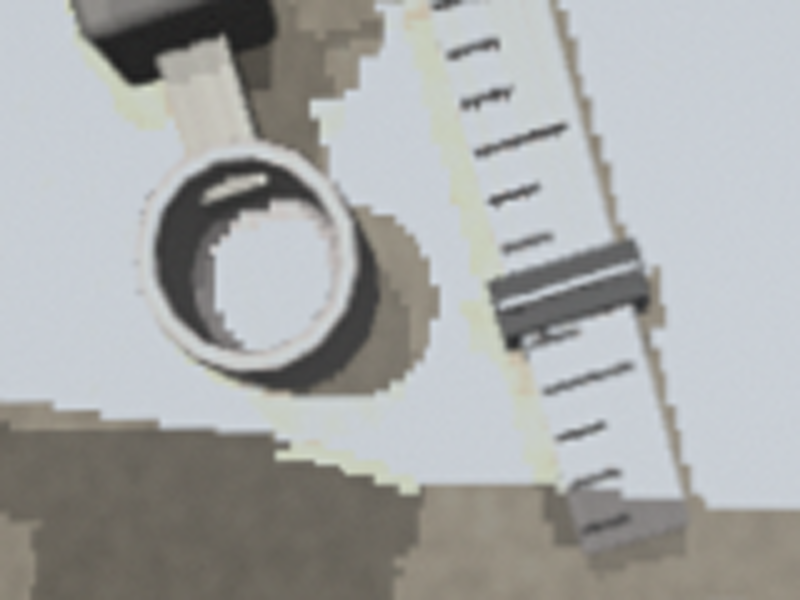

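The wrist view shows the cup rim centred at about (190,51) and the rider line's arm-side end at about (239,61). I'll shift 80 mm toward the reader for a second, more central view.

Request:
drive_tool(
  commands=[
    [0,0,-40,0,0,0],
    [0,0,-80,0,0,0],
    [0,0,-80,0,0,0],
    [0,0,-80,0,0,0],
    [0,0,-80,0,0,0],
  ],
)

```text
time_s: 0.57
tcp_pos: [0.6249, 0.0799, 0.181]
ee_rot: [1.208, 1.21, -1.209]
wrist_force: [0.1, -0.5, 0.3]
width: 0.0952
```

```bash
python3 - <<'E'
from h import *
np.savez("w1.npz",*cal("wrist"))
o=r.observe();print(o["tcp_pos"],o["time_s"],abs(np.array(o["qd"])).max())
im=r.grab_frame("wrist");cv2.imwrite("pics/wrist1.png",im)
cv2.imwrite("pics/w1crop.png",cv2.resize(im[0:230,80:380],None,fx=2.6,fy=2.6,interpolation=cv2.INTER_CUBIC))
E
```

```text
[0.62491637 0.07992521 0.18102465] 0.5667 0.021977384492652623
```

View pics/w1crop.png

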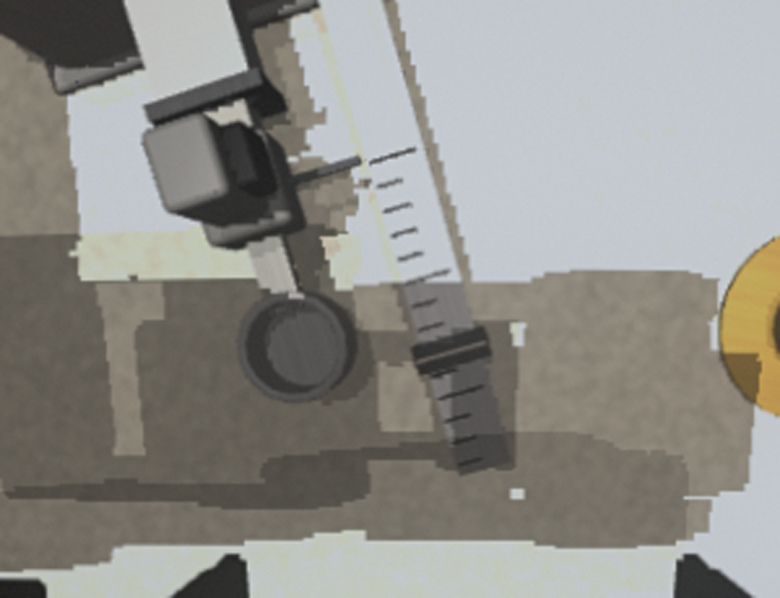

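```bash
python3 - <<'E'
import cv2
im=cv2.imread("pics/wrist1.png")
for i,(x0,y0) in enumerate([(130,30),(165,90)]):
    c=cv2.resize(im[y0:y0+100,x0:x0+130],None,fx=6,fy=6,interpolation=cv2.INTER_CUBIC)
    c=cv2.convertScaleAbs(c,alpha=1.5)
    cv2.imwrite(f"pics/z1_{i}.png",c)
E
```

```text
(no output)
```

View pics/z1_0.png

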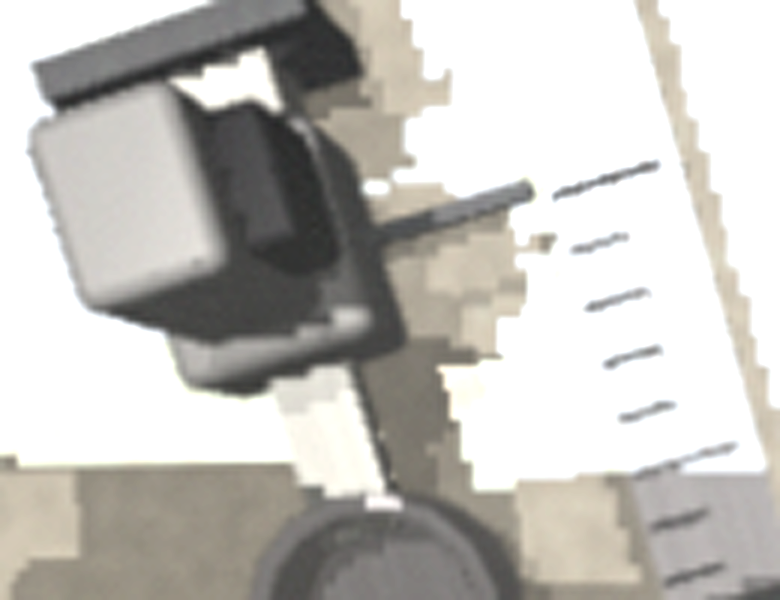

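View pics/z1_1.png

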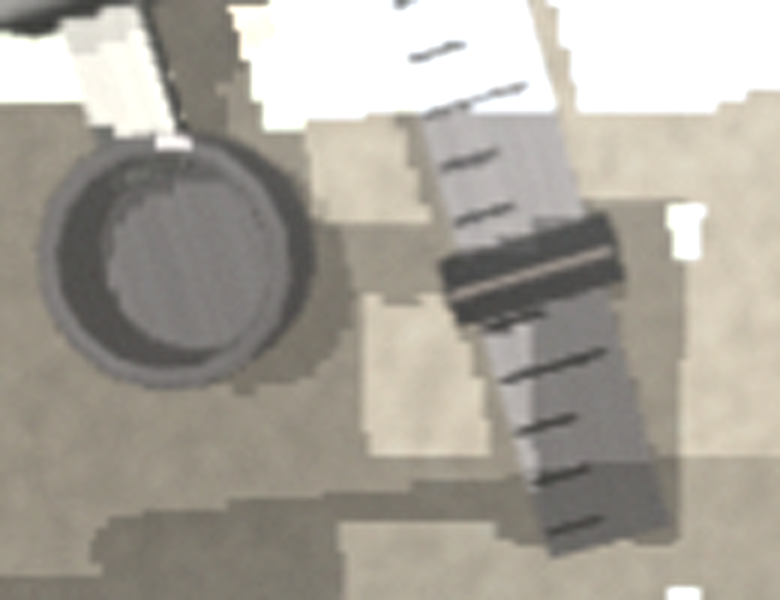

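```bash
python3 - <<'E'
from h import *
z=np.load("w1.npz");c1=tuple(z[k] for k in z.files)
f=lambda x,y,x0,y0:((x+.5)/6-.5+x0,(y+.5)/6-.5+y0)
A=lambda x,y:f(x,y,130,30)
B=lambda x,y:f(x,y,165,90)
p=lambda n,v:print(n,np.round(v,4))
rim=B(165,262);le=B(452,295);re=B(612,250)
cup=onz(c1,rim,.065);l=onz(c1,le,.05);rr=onz(c1,re,.05)
ptr=onz(c1,A(533,190),.05);grip=onz(c1,A(130,196),.13)
t1=onz(c1,A(652,165),.038);t2=onz(c1,A(738,448),.038);t3=onz(c1,B(607,352),.038)
for n,v in dict(cup=cup,l=l,rr=rr,ptr=ptr,grip=grip,t1=t1,t2=t2,t3=t3).items(): p(n,v)
yaw=lambda d:np.degrees(np.arctan2(d[1],d[0]))
print("yaw from -y ticks",yaw(t1-t3)-90,yaw(rr-l),"ptr-l",yaw(ptr-l)-90, "cup->grip",yaw(grip-cup)-90, np.linalg.norm((grip-cup)[:2]),np.linalg.norm((t1-t2)[:2]),np.linalg.norm((t3-t2)[:2]),np.linalg.norm((ptr-l)[:2]))
# height check: cup rim, rider line from wrist0 (move back 80mm)
R,t=c1[2],c1[3]; C0=-R.T@t-np.array([0.0002,.0798,.0003]);c0=(c1[0],c1[1],R,-R@C0)
g=lambda x,y:((x+.5)/5-.5+140,(y+.5)/5-.5)
print("tri cup",tri(c1,rim,c0,g(253,256)),"line",tri(c1,le,c0,g(498,308)))
cs,cd=cal("scene"),cal("side")
# side grip top centre (from crop 385,236)
h=lambda x,y,x0,y0:((x+.5)/5-.5+x0,(y+.5)/5-.5+y0)
print("tri grip",tri(c1,A(130,196),cd,h(385,236,100,100)))
E
```

```text
cup [0.5602 0.128  0.065 ]
l [0.6078 0.1212 0.05  ]
rr [0.636  0.1291 0.05  ]
ptr [0.5867 0.1996 0.05  ]
grip [0.5435 0.1868 0.13  ]
t1 [0.6062 0.2056 0.038 ]
t2 [0.6211 0.1572 0.038 ]
t3 [0.6356 0.1099 0.038 ]
yaw from -y ticks 17.069294852628474 15.596162957317535 ptr-l 15.04449101899148 cup->grip 15.769501696575091 0.06111790900420925 0.05066708095947408 0.049486389553002566 0.0811937925880691
tri cup (array([0.56015956, 0.12784837, 0.06254589]), np.float64(0.0009930362905956843)) line (array([0.6073608 , 0.12073068, 0.04362734]), np.float64(0.0001621975843641119))
tri grip (array([0.54080005, 0.18822362, 0.12517211]), np.float64(0.0025382512551308306))
```

The pictures agree on a reader yaw of about 16°, cup at (0.560, 0.128), grip at (0.543, 0.187) and a draw of about 81 mm. Next I'll move past the vial for a wrist look, turning the jaws to reader x.

Request:
drive_tool(
  commands=[
    [0,-6,18,-2,0,0],
    [0,-18,54,-6,0,0],
    [0,-31,92,-12,0,0],
    [0,-44,130,-16,0,0],
    [0,-57,168,-16,0,0],
    [0,-70,206,-16,0,0],
    [0,-83,244,-16,0,0],
    [0,-96,282,-16,0,0],
    [0,-109,320,-16,0,0],
    [0,-120,352,-16,0,0],
    [0,-126,370,-16,0,0],
    [0,-126,374,-16,0,0],
    [0,-126,374,-16,0,0],
    [0,-126,374,-16,0,0],
  ],
)

```text
time_s: 1.78
tcp_pos: [0.4988, -0.2939, 0.1812]
ee_rot: [1.002, 1.328, -1.002]
wrist_force: [-0.6, -0.5, -0.3]
width: 0.0949
```

```bash
python3 - <<'E'
from h import *
np.savez("w2.npz",*cal("wrist"))
o=r.observe();print(o["tcp_pos"],o["time_s"],abs(np.array(o["qd"])).max())
im=r.grab_frame("wrist");cv2.imwrite("pics/wrist2.png",im)
E
```

```text
[ 0.49881414 -0.2939217   0.18118037] 1.7833 0.028388872857525907
```

View pics/wrist2.png

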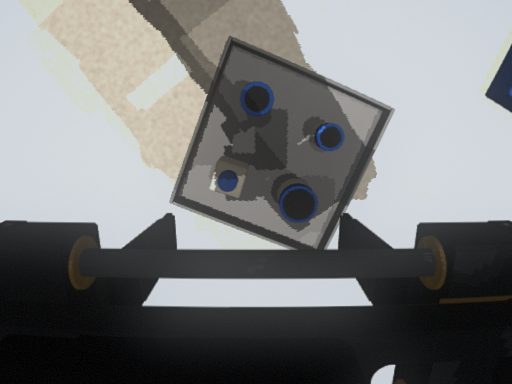

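The tall vial's cap ring is at about (257,98). The short vial is at (330,137), the jar at (298,203) and the bottle at (228,180).

```bash
python3 - <<'E'
from h import *
z=np.load("w2.npz");c=tuple(z[k] for k in z.files)
im=cv2.imread("pics/wrist2.png");h=cv2.cvtColor(im,cv2.COLOR_BGR2HSV)
m=cv2.inRange(h,(100,120,60),(130,255,255))[75:122,235:280]
ct=max(cv2.findContours(m,cv2.RETR_EXTERNAL,cv2.CHAIN_APPROX_NONE)[0],key=cv2.contourArea)
e=cv2.fitEllipse(ct);print(e)
u=(e[0][0]+235,e[0][1]+75);print(u)
P=onz(c,u,.104);print(P)
print(proj(c,[[.4774,-.2169,.1040]]))
print(tri(c,u,cal("scene"),(145.7,184.4)),tri(c,u,cal("side"),(220.4,277.1)))
R=cv2.Rodrigues(np.array(r.observe()["ee_rot"]))[0]
print("delta tool mm",R.T@(np.array([P[0],P[1],.065])-r.observe()["tcp_pos"])*1000)
E
```

```text
((21.720449447631836, 23.44725799560547), (31.86256217956543, 33.512184143066406), 170.30418395996094)
(256.72044944763184, 98.44725799560547)
[ 0.47760109 -0.21692868  0.104     ]
[[256.50659227  98.3491989 ]]
(array([ 0.4775317 , -0.21685278,  0.10020543]), np.float64(0.00021743313670641903)) (array([ 0.4774658 , -0.21669999,  0.09995908]), np.float64(0.00017620378157871401))
delta tool mm [116.25447405   0.44576484 -79.34889772]
```

Request:
drive_tool(
  commands=[
    [0,0,-30,0,0,0],
    [10,0,-66,0,0,0],
    [35,0.5,-79,0,0,0],
    [70,0.5,-79,0,0,0],
    [95,0.5,-79,0,0,0],
    [109,0.5,-79,0,0,0],
    [115,0.5,-79,0,0,0],
    [115,0.5,-79,0,0,0],
    [115,0.5,-79,0,0,0],
  ],
)

```text
time_s: 2.58
tcp_pos: [0.4782, -0.2175, 0.0668]
ee_rot: [1.0, 1.328, -1.0]
wrist_force: [0.2, -0.2, -0.0]
width: 0.0952
```

Request:
drive_tool(
  commands=[
    [0,0,0,0,0,0],
    [0,0,0,0,0,0],
    [0,0,0,0,0,0],
    [0,0,0,0,0,0],
    [0,0,0,0,0,0],
    [0,0,0,0,0,0],
    [0,0,0,0,0,0],
  ],
  grip=1,
)

```text
time_s: 3.17
tcp_pos: [0.4777, -0.218, 0.0663]
ee_rot: [1.001, 1.328, -1.001]
wrist_force: [-0.4, 0.7, 1.0]
width: 0.0537
```

Request:
drive_tool(
  commands=[
    [0,0,0,0,0,0],
    [0,0,0,0,0,0],
    [0,0,0,0,0,0],
    [0,0,0,0,0,0],
    [0,0,0,0,0,0],
    [0,0,0,0,0,0],
    [0,0,0,0,0,0],
  ],
)

```text
time_s: 3.75
tcp_pos: [0.4777, -0.2179, 0.0662]
ee_rot: [1.001, 1.328, -1.001]
wrist_force: [0.1, 0.4, -0.3]
width: 0.0287
```

Request:
drive_tool(
  commands=[
    [-10,0,0,0,0,0],
    [-35,0,0,0,0,0],
    [-70,0,0,0,0,0],
    [-95,0,0,0,0,0],
    [-100,0,0,0,0,0],
    [-100,0,0,0,0,0],
  ],
)

```text
time_s: 4.25
tcp_pos: [0.4783, -0.2182, 0.1683]
ee_rot: [1.001, 1.325, -1.0]
wrist_force: [-0.9, -0.0, -0.8]
width: 0.0285
```

```bash
python3 - <<'E'
from h import *
o=r.observe();print(o["tcp_pos"],o["time_s"],o["width"])
ims={}
for n in ["wrist","scene","side"]:
    im=r.grab_frame(n);cv2.imwrite(f"pics/{n}3.png",im);ims[n]=im
cw,cs,cd=cal("wrist"),cal("scene"),cal("side")
p=[o["tcp_pos"]+np.array([0,0,dz]) for dz in (-.062,.038)]
a=[]
for n,c in (("wrist",cw),("scene",cs),("side",cd)):
    q=proj(c,p);print(n,q.round(1))
    u=q.mean(0).astype(int);x0=int(np.clip(u[0]-55,0,400));y0=int(np.clip(u[1]-60,0,264))
    print(x0,y0);a.append(cv2.resize(ims[n][y0:y0+120,x0:x0+110],None,fx=2.4,fy=2.4,interpolation=cv2.INTER_CUBIC))
cv2.imwrite("pics/held3.png",np.hstack(a))
E
```

```text
[ 0.47833166 -0.21823038  0.16832906] 4.25 0.028473185505264703
wrist [[257.  194. ]
 [257.1 238.4]]
202 156
scene [[144.8 183.1]
 [134.6 150.6]]
84 106
side [[221.1 275.1]
 [218.4 233.7]]
164 194
```

View pics/held3.png

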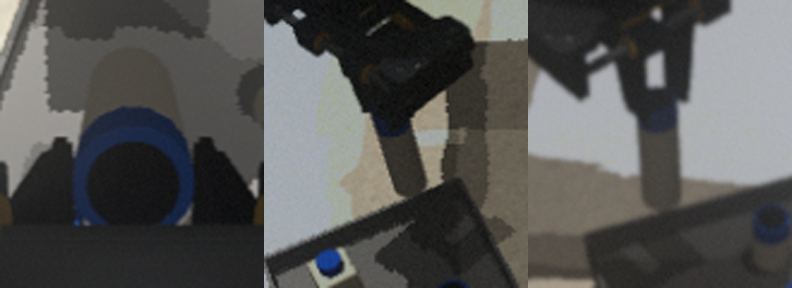

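View pics/wrist3.png

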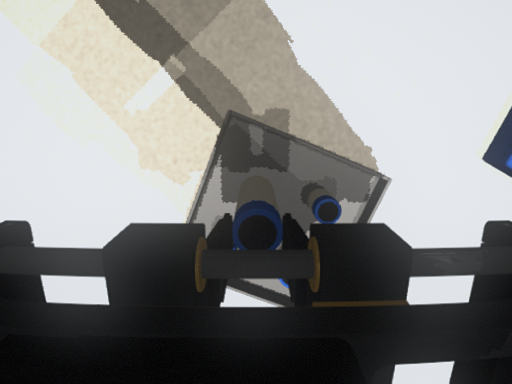

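The vial is held upright between the jaws. Carrying it above the cup, then checking before lowering.

Request:
drive_tool(
  commands=[
    [0,9,-16,0,0,0],
    [0,25,-45,0,0,0],
    [0,43,-77,0,0,0],
    [0,61,-109,0,0,0],
    [0,79,-141,0,0,0],
    [0,97,-173,0,0,0],
    [0,115,-205,0,0,0],
    [0,133,-237,0,0,0],
    [0,150,-267,0,0,0],
    [0,164,-292,0,0,0],
    [0,171,-304,0,0,0],
    [0,174,-309,0,0,0],
    [0,174,-309,0,0,0],
    [0,174,-309,0,0,0],
    [0,174,-309,0,0,0],
    [0,174,-309,0,0,0],
  ],
)

```text
time_s: 5.73
tcp_pos: [0.5597, 0.1258, 0.1663]
ee_rot: [1.002, 1.328, -1.002]
wrist_force: [0.2, -0.1, -0.0]
width: 0.0286
```

```bash
python3 - <<'E'
from h import *
o=r.observe();print(o["tcp_pos"],o["ee_rot"],o["time_s"],o["width"])
ims={};C={}
for n in ["wrist","scene","side"]:
    C[n]=cal(n)
    im=r.grab_frame(n);cv2.imwrite(f"pics/{n}4.png",im);ims[n]=im
p=[o["tcp_pos"]+np.array([0,0,dz]) for dz in (-.062,.038)]+[[.5602,.128,.065]]
a=[]
for n,c in C.items():
    q=proj(c,p);print(n,q.round(1))
    u=q[:2].mean(0).astype(int);x0=int(np.clip(u[0]-33,0,400));y0=int(np.clip(u[1]-45,0,264))
    print(x0,y0);a.append(cv2.convertScaleAbs(cv2.resize(ims[n][y0:y0+100,x0:x0+66],None,fx=4,fy=4,interpolation=cv2.INTER_CUBIC),alpha=1.6))
np.savez("w4.npz",*C["wrist"])
cv2.imwrite("pics/held4.png",np.hstack(a))
E
```

```text
[0.55973152 0.12578225 0.16625783] [ 1.0020978   1.32783341 -1.0023814 ] 5.7333 0.028553055311568345
wrist [[255.9 192. ]
 [255.5 234.8]
 [257.1 180.5]]
222 168
scene [[300.5 137.6]
 [302.9 103.9]
 [300.5 149.2]]
268 75
side [[194.6 165.5]
 [191.1 128.2]
 [195.8 178.5]]
159 101
```

View pics/held4.png

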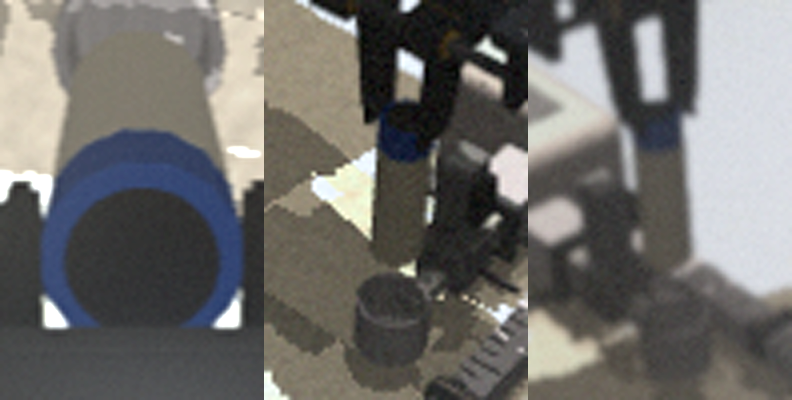

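View pics/wrist4.png

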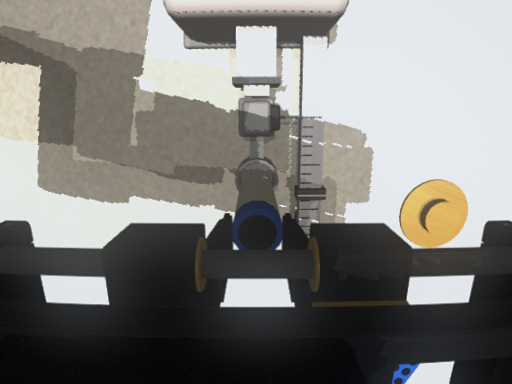

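```bash
python3 - <<'E'
import cv2,numpy as np
a=cv2.imread("pics/wrist4.png")[150:215,232:282];b=cv2.imread("pics/scene4.png")[95:170,277:327]
f=lambda i:cv2.convertScaleAbs(cv2.resize(i,None,fx=8,fy=8,interpolation=cv2.INTER_CUBIC),alpha=2.0)
a=f(a);b=f(b);a=cv2.copyMakeBorder(a,0,b.shape[0]-a.shape[0],0,0,cv2.BORDER_CONSTANT)
cv2.imwrite("pics/z4.png",np.hstack([a,b]))
E
```

```text
(no output)
```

View pics/z4.png

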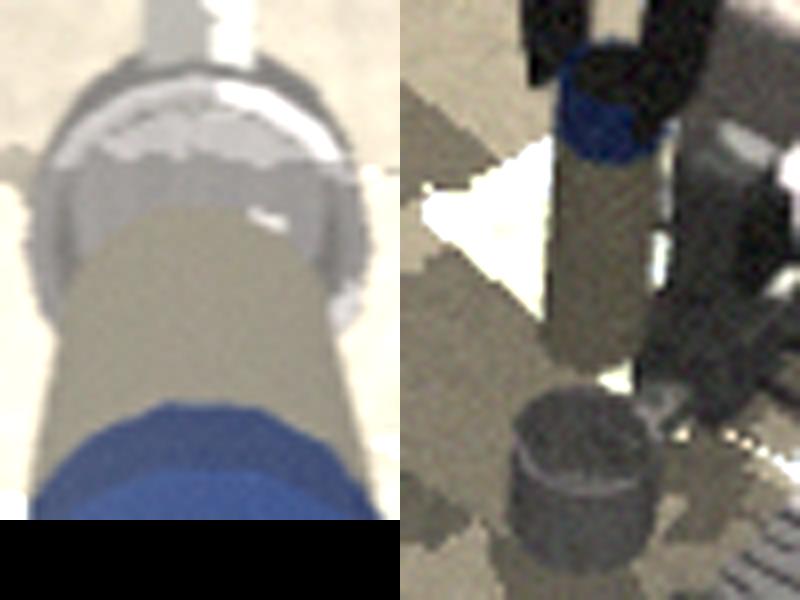

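```bash
python3 - <<'E'
from h import *
z=np.load("w4.npz");c=tuple(z[k] for k in z.files)
T=np.array([.55973,.12578,.16626])
th=np.linspace(0,2*np.pi,181)
ty=np.array([.9613,.2756]);tz=np.array([-.2756,.9613])
for dy in (0,.001,.002,.003):
  q=T[:2]+ty*.0008+tz*dy
  m=[]
  for rr,zz in((.012,-.062),(.015,-.059)):
    P=np.c_[q[0]+rr*np.cos(th),q[1]+rr*np.sin(th),np.full(181,T[2]+zz)]
    u=proj(c,P);m.append((u[:,1].min(),u[:,0].min(),u[:,0].max()))
  print(dy,np.round(m,1))
print(onz(c,(256.6,179.8),.065),onz(c,(257.1,232.4),T[2]+.038))
o,v=ray(c,(201,118));
# yaw check: scale inner edge
print(onz(c,(302,60),.038),onz(c,(300,215),.038))
im=cv2.imread("pics/wrist4.png")
cv2.imwrite("pics/z4b.png",cv2.convertScaleAbs(cv2.resize(im[30:230,230:335],None,fx=3,fy=3,interpolation=cv2.INTER_CUBIC),alpha=1.0))
E
```

```text
0 [[178.6 243.1 270.5]
 [175.8 239.5 274.1]]
0.001 [[177.4 243.1 270.5]
 [174.7 239.5 274.2]]
0.002 [[176.3 243.1 270.5]
 [173.5 239.4 274.2]]
0.003 [[175.2 243.1 270.6]
 [172.4 239.4 274.2]]
[0.5595631  0.12859908 0.065     ] [0.56020078 0.12744041 0.20426   ]
[0.57126556 0.25417616 0.038     ] [0.61864336 0.09793714 0.038     ]
```

View pics/z4b.png

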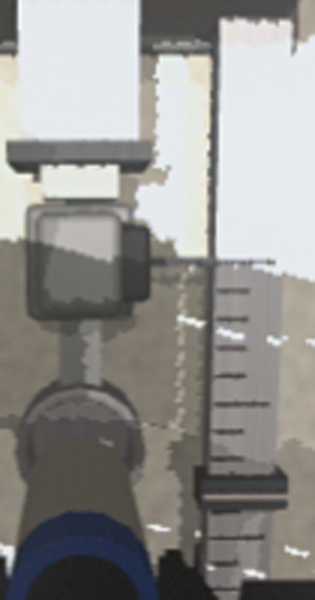

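Request:
drive_tool(
  commands=[
    [8,0,-1,0,0,0],
    [22,0,-1.3,0,0,0],
    [36,0,-1.3,0,0,0],
    [46,0,-1.3,0,0,0],
    [54,0,-1.3,0,0,0],
    [60,0,-1.3,0,0,0],
    [65,0,-1.3,0,0,0],
    [67,0,-1.3,0,0,0],
    [67,0,-1.3,0,0,0],
    [67,0,-1.3,0,0,0],
  ],
)

```text
time_s: 6.72
tcp_pos: [0.5596, 0.1283, 0.0995]
ee_rot: [1.001, 1.328, -1.001]
wrist_force: [0.5, 0.3, -0.5]
width: 0.0285
```

Request:
drive_tool(
  commands=[
    [1,0,0,0,0,0],
    [2,0,0,0,0,0],
    [2.5,0,0,0,0,0],
    [2.5,0,0,0,0,0],
  ],
)

```text
time_s: 7.05
tcp_pos: [0.5598, 0.1283, 0.0972]
ee_rot: [1.001, 1.328, -1.0]
wrist_force: [-0.8, -0.3, 3.0]
width: 0.0287
```

```bash
python3 - <<'E'
from h import *
o=r.observe();print(o["tcp_pos"],o["wrist_force"],o["time_s"])
a=[]
for n,(x,y) in {"scene":(265,80),"side":(155,105)}.items():
    im=r.grab_frame(n);cv2.imwrite(f"pics/{n}5.png",im)
    a.append(cv2.convertScaleAbs(cv2.resize(im[y:y+90,x:x+66],None,fx=6,fy=6,interpolation=cv2.INTER_CUBIC),alpha=1.7))
cv2.imwrite("pics/z5.png",np.hstack(a))
E
```

```text
[0.55980569 0.12834849 0.09722931] [-0.80220298 -0.27165716  2.99666644] 7.05
```

View pics/z5.png

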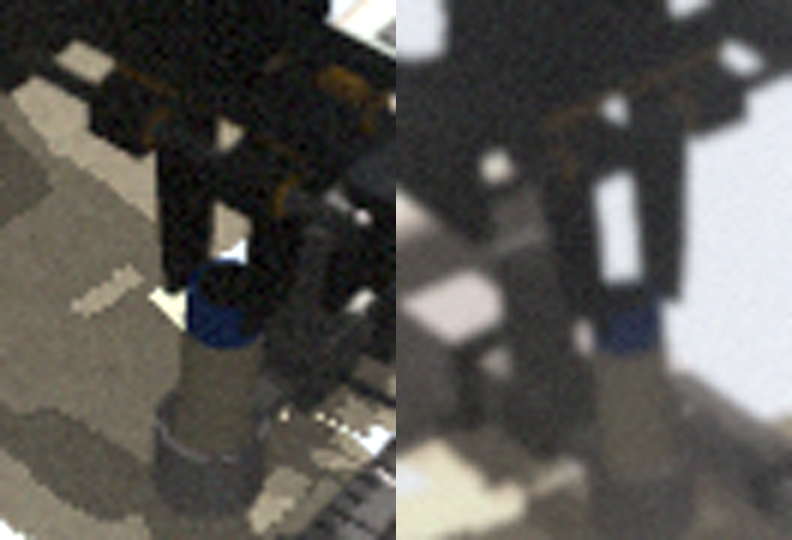

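The vial is seated in the cup, with 3 N of contact right at the predicted height. Releasing.

Request:
drive_tool(
  commands=[
    [0,0,0,0,0,0],
    [0,0,0,0,0,0],
    [0,0,0,0,0,0],
    [0,0,0,0,0,0],
    [0,0,0,0,0,0],
    [0,0,0,0,0,0],
    [0,0,0,0,0,0],
    [0,0,0,0,0,0],
  ],
  grip=0.3,
)

```text
time_s: 7.82
tcp_pos: [0.5594, 0.1284, 0.0967]
ee_rot: [1.001, 1.328, -1.001]
wrist_force: [-0.8, -0.1, -0.1]
width: 0.0664
```

```bash
python3 - <<'E'
from h import *
o=r.observe();print(o["tcp_pos"],o["wrist_force"],o["time_s"],o["width"])
np.savez("w6.npz",*cal("wrist"))
im=r.grab_frame("wrist");cv2.imwrite("pics/wrist6.png",im)
cv2.imwrite("pics/z6.png",cv2.convertScaleAbs(cv2.resize(im[0:250,180:360],None,fx=2.4,fy=2.4,interpolation=cv2.INTER_CUBIC),alpha=1.4))
a=[]
for n,(x,y) in {"scene":(265,80),"side":(155,105)}.items():
    im=r.grab_frame(n);cv2.imwrite(f"pics/{n}6.png",im)
    a.append(cv2.convertScaleAbs(cv2.resize(im[y:y+90,x:x+66],None,fx=6,fy=6,interpolation=cv2.INTER_CUBIC),alpha=1.7))
cv2.imwrite("pics/z6b.png",np.hstack(a))
E
```

```text
[0.55944982 0.12835825 0.09672084] [-0.80666068 -0.14847536 -0.07548915] 7.8167 0.06644706256886175
```

View pics/z6.png

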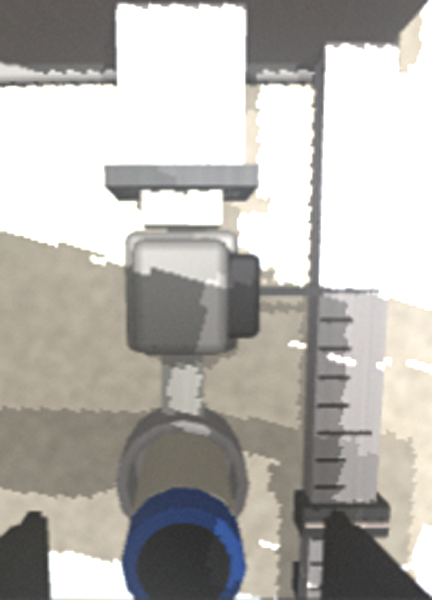

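View pics/z6b.png

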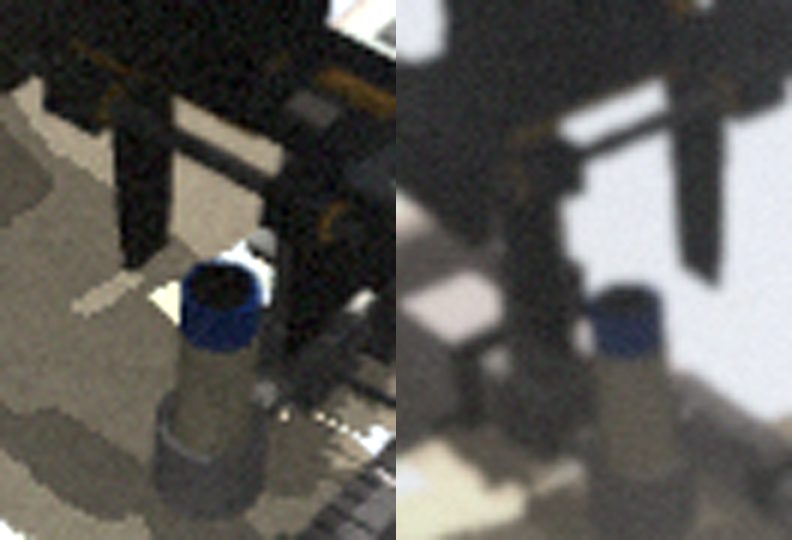

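The vial stands upright and free in the cup. The grip top is centred at about (254,123) in the wrist view, with the button on its right.

```bash
python3 - <<'E'
from h import *
z=np.load("w6.npz");c=tuple(z[k] for k in z.files)
o=r.observe();R=cv2.Rodrigues(np.array(o["ee_rot"]))[0]
g=lambda x,y:((x+.5)/2.4-.5+180,(y+.5)/2.4-.5)
for n,u,zz in(("grip",g(179,297),.13),("gripL",g(127,297),.13),("gripR",g(230,297),.13),("top",g(179,240),.13),("bot",g(179,354),.13),("ptr",g(318,291),.05),("tubeL",g(118,100),.073),("tubeR",g(244,100),.073),("mark",g(303,527),.05),("sc1",g(317,120),.038),("sc2",g(309,470),.038)):
    P=onz(c,u,zz);print(n,P.round(4),"tool",(R.T@(P-o["tcp_pos"])*1000).round(1))
E
```

```text
grip [0.542  0.1872 0.13  ] tool [-33.2  -0.6 -61.4]
gripL [0.5308 0.184  0.13  ] tool [-33.2 -12.2 -61.4]
gripR [0.5529 0.1903 0.13  ] tool [-33.2  10.7 -61.4]
top [0.5386 0.199  0.13  ] tool [-33.2  -0.6 -73.7]
bot [0.5454 0.175  0.13  ] tool [-33.2  -0.6 -48.7]
ptr [0.5852 0.1995 0.05  ] tool [ 46.8  44.3 -61.3]
tubeL [0.5101 0.2341 0.073 ] tool [  23.8  -18.3 -115.3]
tubeR [0.5445 0.244  0.073 ] tool [  23.8   17.5 -115.3]
mark [0.6056 0.1208 0.05  ] tool [46.8 42.3 19.9]
sc1 [0.5699 0.2528 0.038 ] tool [  58.8   44.3 -116.8]
sc2 [0.604  0.1387 0.038 ] tool [58.8 45.6  2.3]
```

Request:
drive_tool(
  commands=[
    [0,0,-8,0,0,0],
    [0,0,-25,0,0,0],
    [0,0.2,-45,0,0,0],
    [0,0.4,-57,0,0,0],
    [3,0.4,-61.4,0,0,0],
    [8,0.4,-61.4,0,0,0],
    [11,0.4,-61.4,0,0,0],
    [11,0.4,-61.4,0,0,0],
    [11,0.4,-61.4,0,0,0],
  ],
)

```text
time_s: 8.72
tcp_pos: [0.543, 0.1868, 0.0854]
ee_rot: [1.001, 1.328, -1.002]
wrist_force: [-0.0, -0.0, -0.1]
width: 0.0661
```

Request:
drive_tool(
  commands=[
    [0,0,0,0,0,0],
    [0,0,0,0,0,0],
    [0,0,0,0,0,0],
    [0,0,0,0,0,0],
    [0,0,0,0,0,0],
    [0,0,0,0,0,0],
    [0,0,0,0,0,0],
    [0,0,0,0,0,0],
    [0,0,0,0,0,0],
    [0,0,0,0,0,0],
    [0,0,0,0,0,0],
  ],
  grip=1,
)

```text
time_s: 9.63
tcp_pos: [0.5413, 0.187, 0.0858]
ee_rot: [0.999, 1.331, -1.003]
wrist_force: [-8.5, -3.1, 7.4]
width: 0.0214
```

```bash
python3 - <<'E'
from h import *
o=r.observe();print(o["tcp_pos"],o["wrist_force"],o["torque"],o["time_s"],o["width"])
np.savez("w7.npz",*cal("wrist"))
im=r.grab_frame("wrist");cv2.imwrite("pics/wrist7.png",im)
cv2.imwrite("pics/z7.png",cv2.convertScaleAbs(cv2.resize(im[0:260,150:390],None,fx=2.3,fy=2.3,interpolation=cv2.INTER_CUBIC),alpha=1.5))
a=[]
for n,(x,y) in {"scene":(265,80),"side":(145,95)}.items():
    im=r.grab_frame(n);cv2.imwrite(f"pics/{n}7.png",im)
    a.append(cv2.convertScaleAbs(cv2.resize(im[y:y+90,x:x+66],None,fx=6,fy=6,interpolation=cv2.INTER_CUBIC),alpha=1.7))
cv2.imwrite("pics/z7b.png",np.hstack(a))
E
```

```text
[0.54126566 0.18700202 0.08582525] [-8.45683337 -3.06573484  7.3789389 ] [-0.52644952  1.37173702  0.00894406] 9.6333 0.021404314278514656
```

View pics/z7.png

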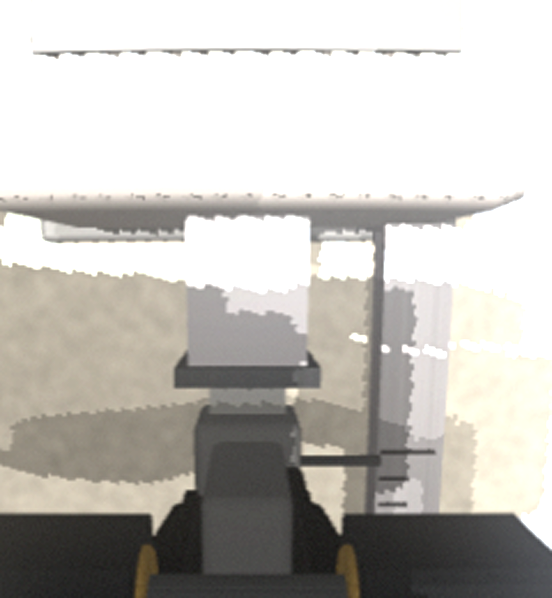

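View pics/z7b.png

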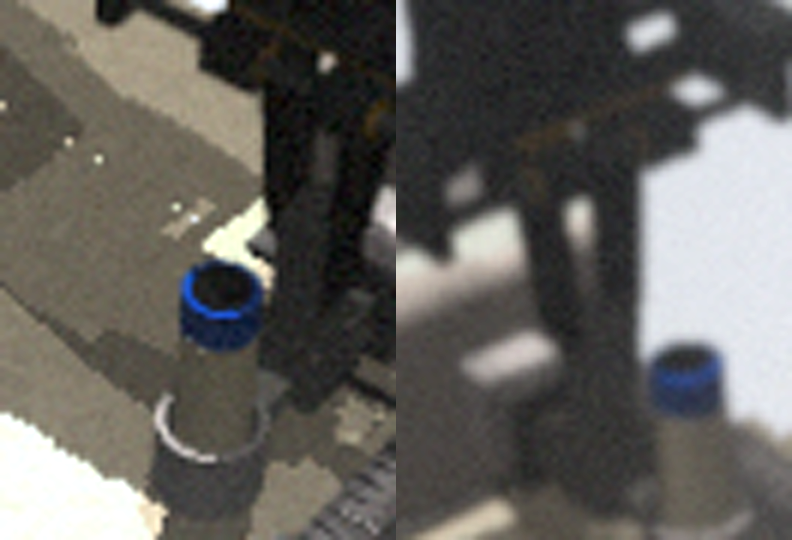

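The grip is pinched and the button is pressed in. There is some side load, which I'll ease while drawing the arm out slowly, stopping short at 73 mm first.

Request:
drive_tool(
  commands=[
    [0,-0.7,0.5,0,0,0],
    [0,-1.3,2,0,0,0],
    [0,-1.3,4.5,0,0,0],
    [0,-1.3,8,0,0,0],
    [0,-1.2,12.5,0,0,0],
    [0,-1.2,17,0,0,0],
    [0,-1.2,22,0,0,0],
    [0,-1.1,27,0,0,0],
    [0,-1.1,32,0,0,0],
    [0,-1.0,37,0,0,0],
    [0,-1.0,42,0,0,0],
    [0,-0.9,47,0,0,0],
    [0,-0.9,52,0,0,0],
    [0,-0.8,57,0,0,0],
    [0,-0.8,62,0,0,0],
    [0,-0.7,66,0,0,0],
    [0,-0.7,69.5,0,0,0],
    [0,-0.6,72,0,0,0],
    [0,-0.6,73,0,0,0],
    [0,-0.6,73,0,0,0],
  ],
)

```text
time_s: 11.45
tcp_pos: [0.5617, 0.1164, 0.0858]
ee_rot: [1.0, 1.33, -1.003]
wrist_force: [-6.9, 0.9, 7.3]
width: 0.0216
```

```bash
cat > look.py <<'E'
import sys
from h import *
k=sys.argv[1]
o=r.observe();print(o["tcp_pos"],o["wrist_force"],o["time_s"],o["width"])
np.savez(f"w{k}.npz",*cal("wrist"))
im=r.grab_frame("wrist");cv2.imwrite(f"pics/wrist{k}.png",im)
cv2.imwrite(f"pics/z{k}.png",cv2.convertScaleAbs(cv2.resize(im[80:260,200:380],None,fx=3.3,fy=3.3,interpolation=cv2.INTER_CUBIC),alpha=1.5))
a=[]
for n,(x,y) in {"scene":(265,100),"side":(165,115)}.items():
    im=r.grab_frame(n);cv2.imwrite(f"pics/{n}{k}.png",im)
    a.append(cv2.convertScaleAbs(cv2.resize(im[y:y+90,x:x+66],None,fx=6,fy=6,interpolation=cv2.INTER_CUBIC),alpha=1.7))
cv2.imwrite(f"pics/z{k}b.png",np.hstack(a))
E
python3 look.py 8
```

```text
[0.56167423 0.11642091 0.08583219] [-6.86927743  0.9315332   7.34286943] 11.45 0.021602942484791325
```

View pics/z8.png

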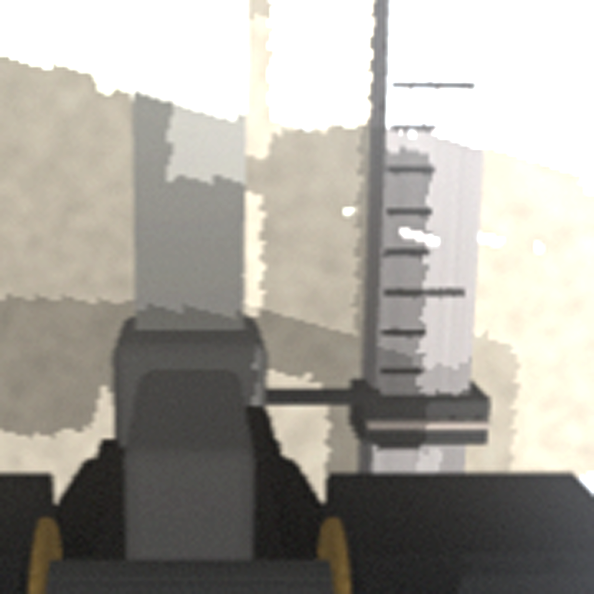

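View pics/z8b.png

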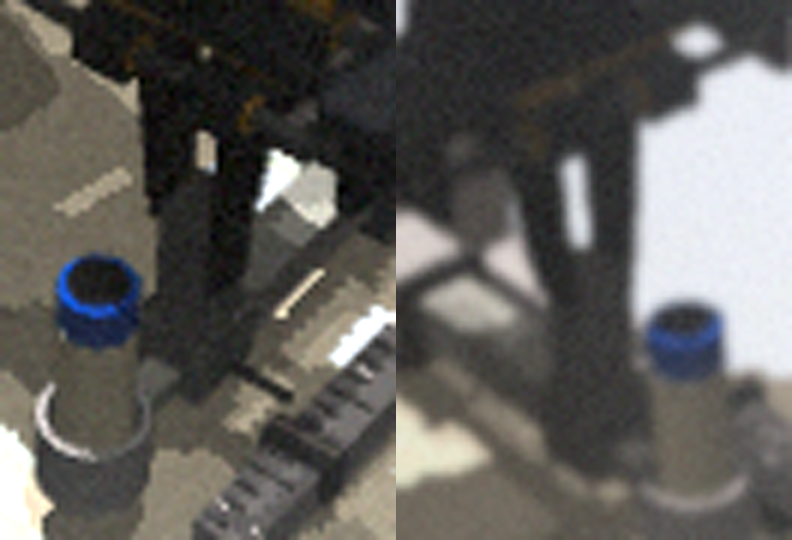

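```bash
python3 - <<'E'
from h import *
z=np.load("w8.npz");c=tuple(z[k] for k in z.files)
g=lambda x,y:((x+.5)/3.3-.5+200,(y+.5)/3.3-.5+80)
im=cv2.imread("pics/wrist8.png").astype(int).sum(2)
print(im[196:206,[288,292,296,300,304]].T); print(im[203:218,[314,320,326,332,338,344]].T)
o=r.observe();R=cv2.Rodrigues(np.array(o["ee_rot"]))[0]
for n,u in(("ptr",g(355,396)),("mk",g(370,427)),("mkR",g(487,427))):
    P=onz(c,u,.05);print(n,u,P.round(4),(R.T@(P-o["tcp_pos"])*1000).round(2))
E
```

```text
[[411 328 138 116 114 129 228 426 427 420]
 [400 326 138 117 119 125 229 416 419 408]
 [405 333 144 119 120 131 223 408 412 402]
 [283 234 129 118 125 128 185 286 284 282]
 [293 239 132 122 132 133 183 285 291 291]]
[[134 130 131 141 187 255 264 169 126 122 125 146 241 288 365]
 [136 132 131 142 187 261 266 168 126 122 129 119 163 302 358]
 [135 140 139 138 196 263 265 176 133 130 128 128 180 299 354]
 [188 190 184 175 213 341 406 244 176 171 171 218 365 419 419]
 [187 195 186 179 220 345 400 244 182 178 178 223 354 360 355]
 [197 198 186 166 224 348 399 250 184 186 183 251 406 413 417]]
ptr (307.22727272727275, 199.65151515151516) [0.6008 0.1279 0.05  ] [35.78 40.84 -0.07]
mk (311.77272727272725, 209.04545454545456) [0.6068 0.1215 0.05  ] [35.77 44.81  7.73]
mkR (347.22727272727275, 209.04545454545456) [0.6344 0.1293 0.05  ] [35.72 73.51  7.8 ]
```

Pointer at row 199.6 and white line at row 209, so about 7.7 mm remain. This agrees with the 81.2 mm measured at home.

Request:
drive_tool(
  commands=[
    [0,0,0.5,0,0,0],
    [0,0,1.8,0,0,0],
    [0,0,3.5,0,0,0],
    [0,0,5.2,0,0,0],
    [0,0,6.6,0,0,0],
    [0,0.1,7.4,0,0,0],
    [0,0.1,7.7,0,0,0],
    [0,0.1,7.7,0,0,0],
    [0,0.1,7.7,0,0,0],
  ],
)

```text
time_s: 12.35
tcp_pos: [0.5637, 0.1092, 0.0858]
ee_rot: [1.0, 1.33, -1.003]
wrist_force: [-7.6, 1.1, 8.2]
width: 0.0216
```

```bash
sed -i 's/im\[80:260,200:380\],None,fx=3.3,fy=3.3/im[170:240,270:360],None,fx=8,fy=8/' look.py; python3 look.py 9; python3 - <<'E'
from h import *
im=cv2.imread("pics/wrist9.png").astype(int).sum(2)
print(im[203:218,[284,288,292,296,300,304,308,310,312,314,316,318,320,324,332,338,344]].T)
E
```

```text
[0.56372817 0.1092327  0.08582301] [-7.5732332   1.13680105  8.22334032] 12.35 0.0216007793603785
[[406 410 406 407 402 397 392 398 400 393 305 189 167 114 103]
 [393 393 385 386 386 388 391 394 395 399 402 405 406 408 413]
 [389 387 391 400 400 404 410 411 412 414 418 419 411 404 404]
 [400 405 406 413 417 419 419 426 421 423 416 411 409 406 402]
 [287 293 290 281 294 355 348 297 286 284 276 274 284 334 280]
 [283 285 288 287 287 290 287 286 283 285 281 277 268 260 264]
 [206 238 267 270 266 267 267 254 258 258 255 248 232 234 239]
 [124 126 132 174 183 182 188 180 185 182 184 178 184 180 178]
 [129 129 134 166 185 180 185 184 181 185 183 194 219 223 221]
 [133 135 135 158 183 233 235 235 235 234 242 265 363 360 269]
 [132 132 123 107 139 229 232 231 227 259 351 361 362 340 213]
 [133 134 132 107 140 222 229 229 228 227 253 347 352 339 205]
 [138 137 128 108 148 228 232 233 229 224 233 287 356 344 193]
 [136 135 133 114 150 234 238 261 363 369 372 366 368 353 217]
 [175 181 205 307 361 359 354 360 356 358 353 355 354 340 232]
 [185 181 211 311 359 358 358 361 356 356 361 360 359 363 355]
 [193 197 226 357 413 413 413 414 420 415 417 418 420 415 420]]
```

View pics/z9.png

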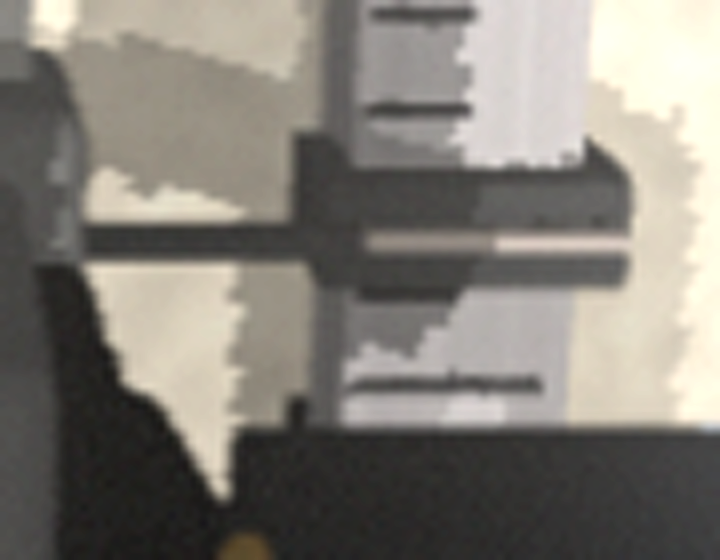

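View pics/z9b.png

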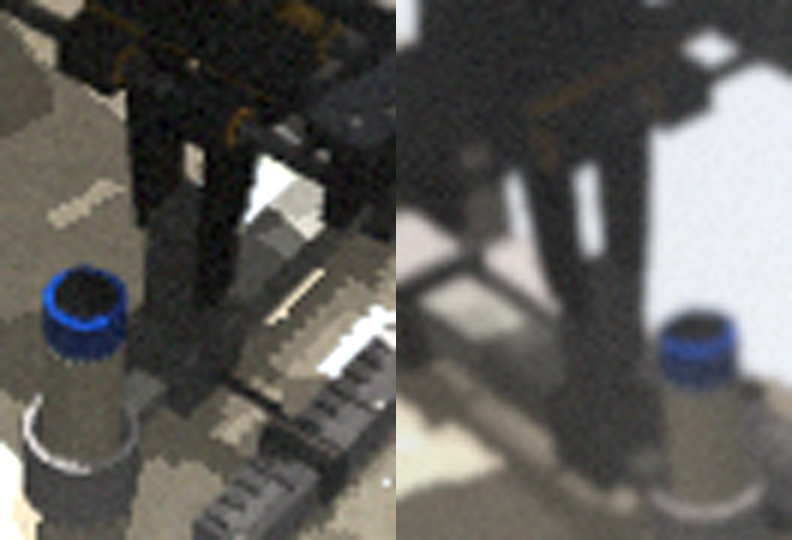

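```bash
python3 - <<'E'
from h import *
z=np.load("w9.npz");c=tuple(z[k] for k in z.files)
im=cv2.imread("pics/wrist9.png").astype(int).sum(2)
print(im[195:207,[288,292,296,300]].T);print(im[193:208,[318,322,326,334,340,345]].T)
o=r.observe();R=cv2.Rodrigues(np.array(o["ee_rot"]))[0]
def cen(x,a,b,sign):
    v=im[a:b,x].astype(float)*sign; w=v-np.percentile(v,30); w=np.clip(w,0,None); return (w*np.arange(a,b)).sum()/w.sum()
def edges(x,a,b):
    v=im[a:b,x].astype(float); th=(v.min()+ (v[0]+v[-1])/2)/2
    i=np.nonzero(v<th)[0]; l,h=i[0],i[-1]
    return a+l-(th-v[l])/(v[l-1]-v[l]), a+h+(th-v[h])/(v[h+1]-v[h])
for x in (288,292,296,300):
    e=edges(x,195,206); m=sum(e)/2; print(x,np.round(e,2),(R.T@(onz(c,(x,m),.05)-o["tcp_pos"])*1000).round(2))
for x in (318,322,326,334,340,345):
    k=cen(x,196,205,1);print(x,round(k,2),(R.T@(onz(c,(x,k),.05)-o["tcp_pos"])*1000).round(2))
E
```

```text
[[420 425 339 147 116 120 123 215 393 393 385 386]
 [427 417 332 138 109 117 125 211 389 387 391 400]
 [414 411 328 137 118 122 129 221 400 405 406 413]
 [293 337 246 128 116 118 133 188 287 293 290 281]]
[[137 143 140 143 135 168 244 276 203 140 133 134 132 107 140]
 [141 140 144 137 142 172 250 274 206 137 133 134 135 112 140]
 [142 150 146 144 143 176 246 278 207 143 138 139 134 123 156]
 [185 194 195 191 186 211 302 412 303 189 179 179 214 314 363]
 [190 195 201 193 186 196 309 415 304 196 183 184 212 312 364]
 [201 201 204 198 174 199 317 411 305 201 190 192 226 355 414]]
288 [197.42 202.25] [35.76 25.57 -0.09]
292 [197.38 202.27] [35.76 28.75 -0.09]
296 [197.34 202.24] [35.75 31.93 -0.12]
300 [197.36 202.16] [35.74 35.11 -0.14]
318 199.66 [35.71 49.48 -0.22]
322 199.64 [35.71 52.68 -0.23]
326 199.68 [35.7  55.89 -0.2 ]
334 199.88 [ 3.569e+01  6.232e+01 -3.000e-02]
340 199.95 [3.568e+01 6.716e+01 4.000e-02]
345 199.95 [3.567e+01 7.120e+01 4.000e-02]
```

Pointer (row 199.8) and white line (row 199.9) line up to within about 0.3 mm, and the vial is upright in the cup. I'll hold briefly to check for drift.

Request:
drive_tool(
  commands=[
    [0,0,0.1,0,0,0],
    [0,0,0.1,0,0,0],
    [0,0,0.1,0,0,0],
    [0,0,0.1,0,0,0],
    [0,0,0.1,0,0,0],
    [0,0,0.1,0,0,0],
    [0,0,0.1,0,0,0],
    [0,0,0.1,0,0,0],
    [0,0,0.1,0,0,0],
    [0,0,0.1,0,0,0],
  ],
)

```text
time_s: 13.33
tcp_pos: [0.5637, 0.1092, 0.0858]
ee_rot: [1.0, 1.33, -1.003]
wrist_force: [-8.4, 1.5, 8.4]
width: 0.0217
```

```bash
python3 look.py 10; python3 - <<'E'
from h import *
im=cv2.imread("pics/wrist10.png").astype(int).sum(2)
print(im[195:207,[288,292,296,300]].T);print(im[193:208,[318,322,334,340,345]].T)
z=np.load("w10.npz");c=tuple(z[k] for k in z.files);print(onz(c,(312,199.9),.05))
a=cv2.imread("pics/scene10.png");b=cv2.imread("pics/side10.png")
cv2.imwrite("pics/both10.png",cv2.resize(np.hstack([a,b]),(800,300),interpolation=cv2.INTER_AREA))
E
```

```text
[0.56373933 0.10921668 0.08582487] [-8.36954793  1.45852974  8.39124244] 13.3333 0.021738871220505437
[[421 425 340 140 113 122 119 215 393 394 387 388]
 [431 421 332 144 118 118 128 216 389 390 390 396]
 [409 411 327 139 116 120 124 216 402 406 404 412]
 [285 284 236 124 120 124 127 189 285 293 293 284]]
[[142 138 142 139 137 161 249 276 200 136 131 134 129 107 136]
 [145 139 144 141 139 170 250 274 203 144 135 133 139 111 143]
 [188 194 196 194 189 209 308 412 296 190 183 176 211 311 367]
 [197 201 196 197 190 194 306 414 305 194 185 186 214 318 366]
 [201 206 207 204 170 201 314 415 305 198 196 194 229 356 411]]
[0.6066176  0.12156754 0.05      ]
```

View pics/z10.png

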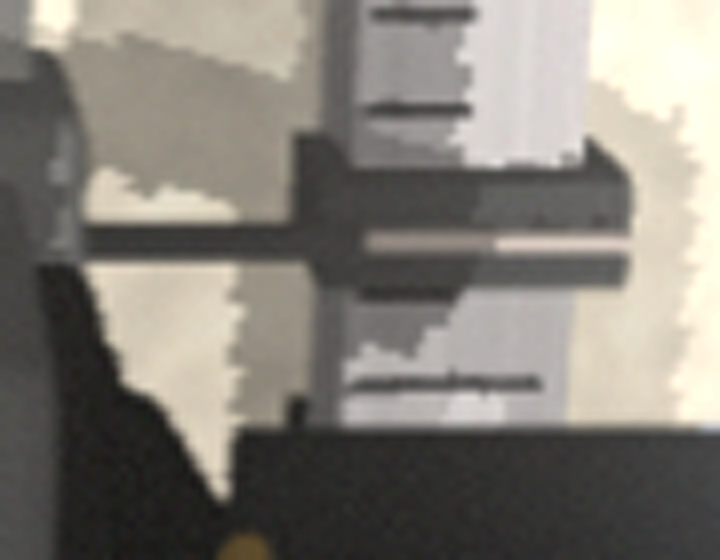

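View pics/both10.png

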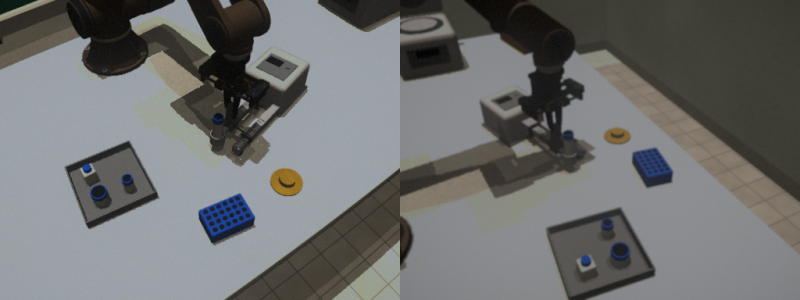

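Everything is steady. The pointer sits slightly above the line, so I'll make a 0.3 mm correction for parallax and then hand in.

Request:
drive_tool(
  commands=[
    [0,0,0.1,0,0,0],
    [0,0,0.3,0,0,0],
    [0,0,0.3,0,0,0],
    [0,0,0.3,0,0,0],
    [0,0,0.3,0,0,0],
    [0,0,0.3,0,0,0],
  ],
)

```text
time_s: 13.98
tcp_pos: [0.5638, 0.1089, 0.0858]
ee_rot: [1.0, 1.33, -1.003]
wrist_force: [-7.6, 1.1, 8.3]
width: 0.0215
```

```bash
python3 look.py 11; python3 - <<'E'
from h import *
im=cv2.imread("pics/wrist11.png").astype(int).sum(2)
print(im[195:207,[288,292,296,300]].T);print(im[193:208,[318,322,334,340,345]].T)
print(r.sign_off())
E
```

```text
[0.56382709 0.10893612 0.08583843] [-7.61908246  1.13973814  8.33916626] 13.9833 0.02150594318723018
[[429 422 341 136 114 122 123 220 389 393 387 386]
 [428 421 333 141 114 119 131 212 384 391 390 396]
 [411 407 328 141 113 118 127 220 399 409 407 412]
 [288 283 237 123 116 119 127 193 292 292 291 282]]
[[135 139 137 137 141 207 269 275 172 132 133 137 126 111 165]
 [142 146 146 141 148 212 271 277 176 138 137 132 133 111 167]
 [192 198 197 185 188 249 383 410 213 181 185 184 233 360 364]
 [198 199 200 196 189 248 387 412 215 186 181 190 233 364 370]
 [200 204 205 192 166 250 390 412 218 188 190 194 260 410 413]]
the job is handed in; nothing more can be done
None
```

The job is done and handed in at about 14 s. The tall vial stands released in the cup, and the gripper still holds the arm drawn out with its pointer at the rider's white line.

- **Vial:** It seated on the cup floor with about 3 N of contact, at the height I had predicted. The pictures taken after release and after the draw show it upright in the cup.
- **Draw:** I pinched the grip across the button and drew the arm about 81 mm out. From home I had measured 81.2 mm to the line, and from the stop at 73 mm I measured 7.7 mm left, so the two agree.
- **Alignment:** Pointer and line were within about 0.3 mm in the wrist view. I then added 0.3 mm for parallax, because the pointer seems to sit slightly above the line. After that the line reads about 0.1–0.3 mm on the home side of the pointer.
- **Other things:** The rider's line stayed at the same place within measuring noise. In the last pictures I viewed, the other containers, tip box and nut look unmoved; I did not measure them.

- **Disagreements:** The triangulated heights came out 2–6 mm below the given ones: vial top 100 against 104 mm, cup rim 63 against 65 mm, grip top 125 against 130 mm, rider line 44 against 50 mm.
- **Side load:** About 11 N remained on the wrist while gripping, far below the limits.
- **Button:** I could not see the button fully pressed, and the finger opening read 21.5 mm where about 24 mm was expected. The latch did release and the arm drew freely.

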